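# Release the ratchet and seat the ram on the core

## Robot

A 6-joint arm with a two-finger parallel gripper is mounted at the origin on the work surface. World frame = base frame: x ahead of the robot, y to its left, z up, the work surface at z = 0. Lengths are in mm, angles in rad, forces in N, time in s.
With the tool pointing down it reaches from about 325 to 775 mm from the base axis. Payload 5.5 kg.
Tool frame: the origin (TCP) lies midway between the tips of the shut fingers; the grasp point (between the pads) lies 19 mm behind it; z points along the fingers, y is the line along which they close (so a half turn about z gives the same grasp; the last joint's range is limited). The gripper opens to 88 mm and grips with 3 to 60 N. Pads are 20 mm wide; open, the fingers measure 115 mm over their backs; the gripper's body (75 mm by 178 mm) begins 61 mm behind the grasp point.
Start: joints at [-1.223, 0.091, 1.231, -0, 1.82, -0.057], TCP at [236.302, -551.523, 222.631] pointing down, gripper open.
Joint ranges: [-2.87, 2.87], [-0.86, 2.18], [0.17, 2.46], [-1.51, 4.65], [0.06, 2.69], [-2.65, 2.65]. Speed limits (rad/s): [2.57, 2.57, 3.01, 3.14, 3.14, 3.14].

## Interface

Orientations are given as a 3x3 rotation matrix whose columns are the frame's x, y, z axes.
In Python, from cell import bot, camera, job_done, finder gives the robot as it stands. The module is installed in compiled form; this text tells all that it offers.
- The arm moves only by the tool jog_arm, never from a script. Its argument "targets" is a list of rows, each a list of 6 numbers: the shift along the tool's x, y, z in units of 200 mm (1.0 is 200 mm), then the turn, a rotation vector about the tool's x, y, z in units of pi/2 rad (1.0 is pi/2 rad). A call has 1 to 20 rows; each row is the pose to reach, as a shift and turn from the pose commanded when the call began, along the tool's axes at that moment; what a row does not reach only later rows make up. A row lasts 1/8 s, in which the tool goes at most 62.5 mm and 10.7 degrees, less where a joint would pass 70% of its speed; a pose out of reach is approached as far as the arm can. A call with a number of a shift or a turn outside -1 to 1 is refused whole. A call with a gripper value outside its range is refused whole. "jaw" is the opening, from -1 (shut) to 1 (fully open), set as the call begins (left out, the last holds). The fingers move at their own pace and stop on an object; "grip_force" is the grip in N (left out, the last holds). Time passes only in rows, so rows that repeat a pose let the fingers close. It gives the time, the measured TCP pose, the force, the opening and the grip force at its end, in the units of the state.
- bot.read_state(): the state, without advancing time (a new reading comes with each control period).
- camera(name): name is "scene" or "top" or "wrist"; returns a dict with "color" (384x512x3 uint8, blue, green, red), "K" (3x3 intrinsics, pixels), "pose" (4x4, takes a point from camera to world coordinates); the wrist camera has in their place "tool_from_camera" (4x4, takes a point from camera to tool coordinates, whose origin is the TCP and whose axes are the flange's). Camera axes: x right, y down, z forward; pixel columns grow to the right and rows downward; lengths in mm; the calibration is good to about 2 mm. A picture is of the moment at which its call begins: read the wrist's pose just before it. There is no depth.
- job_done(): hands the job in; it is judged then, once.
Trained networks look in a picture, given as the dict that the camera call returned (one of the last four; its "shot" number tells which), for a name from the list of things; names that differ only in an ending like _2 or _b are one class to them, and where a whole thing is asked for, a point or a joint stands for the part that bears it (a point fixed in the world has none). Each returns a list of dicts, best first, with "conf" (0 to 1); they miss things now and then, are a little off and sometimes report something else, mostly with a low value. They report only what shows in the picture. A call takes as long as a camera call.
- finder.look_for(target, picture): "at" ([x, y, z] in mm, in world coordinates, good to about 4 mm: the middle of the surface that is visible of it).
- finder.outline_of(target, picture): "pixels" (384x512 bool, what is visible of it).
- finder.place_of(target, picture): "at" ([x, y, z] in mm, in world coordinates, good to about 4 mm: a listed point, or the origin of a listed thing).
The state is a dict: "t": time; "joints": joint angles; "joint_vel": joint speeds; "joint_efforts": joint torques, N m; "tcp_pos": TCP position; "orientation": TCP orientation; "ft_force": force on the tool from outside, world axes, zero at the start; "ft_torque": the same for the moment, N m; "gripper_width": finger opening in mm; "gripper_force": force on a finger pad.
Only numpy, scipy, OpenCV 4.12 (cv2) and the standard library are available. Lean on these libraries where they do the work, as an engineer would, in place of code of your own. Each camera call takes 0.05 s, during which the arm holds its last target. There are 200 camera calls.

## Task

Swing the ratchet pawl fully clear of the toothed wheel, never forcing the wheel against it, then turn the wheel backward (counter-clockwise from above) by its crank knob until you feel the ram's sprung foot come to bear on the core hidden inside the steel mould: pressed firmly, but with no more than a light seating load (aim for 15 N on the core, never above 45 N). Then gently swing the pawl back in until it lies against the teeth, let go, and leave everything else where it is.

Things in the scene. Friction and masses are not known exactly. Their poses are not given: they have to be found in the camera images.
- stand: Fixed ratchet stand: grey base plate 200 x 460 x 12 mm, blue gear housing under the toothed wheel, steel mould at its +y end, pawl at the wheel's -y side. Origin on the table under the wheel's axis, z up. Ram and mould lie along its +y at x = 12 mm, z = 54 mm. Tops: wheel disc z 86 mm, hub (20 mm radius) 92 mm, a thin cap on it 104 mm, mould 92 mm; loose things about it up to 75 mm
- wheel_axis (a point): Point on the wheel's vertical axis, at the top face of the disc (z 86 mm). Flat steel wheel, 152 mm over its 12 saw teeth, 12 mm thick, teeth 13 mm deep
- wheel (a joint): Wheel angle, rad, grows turning backward (counter-clockwise from above); starts at -0.08 to 0; the pawl in its notch stops it near 0. 1 rad moves the ram 12 mm in. Pawl out, it takes 2 to 5 N at the knob and stays where left. The core is met between 1.1 and 2.8, unknown; then each 0.1 rad adds 10 N on the core, 2.3 N at the knob. Let go, a load above 16 N eases back to about 16 N
- knob_grip (a point): Point to grip on the crank knob: black upright cylinder 20 mm in diameter from z 92 to 132 mm, 50 mm from the wheel's axis, spinning freely on its pin (carry it round without turning the hand); this point is on the knob's axis at z 116 mm
- pawl (a joint): Pawl angle, rad: 0 in the notch (the start), grows as it swings out of the teeth, counter-clockwise from above about its pivot; end stop 1.0. The nose clears the teeth beyond 0.25; well clear is 0.4 or more. Stiff hinge (1 to 2 N at the pin), stays where left. Swung in, it stops hard between 0 and 0.2 against whichever tooth stands there: push with under 10 N
- pawl_pin (a point): Point to grip on the pawl's upright finger pin: dark steel, 14 mm in diameter, from the pawl's arm (z 86 mm) up to z 132 mm; this point is on its axis at z 116 mm, 62 mm from the pivot. The pin is fast in the pawl: a hand that grips it should turn with it
- pawl_pivot (a point): Point on the pawl's vertical pivot axis, at the top of the pawl's arm (z 86 mm)
- nose: The pawl's nose that enters between the teeth (fixed to the pawl; origin on the pivot axis at z 80 mm)
- ratchet: The ring of saw teeth (fixed to the wheel; origin on the wheel's axis at z 80 mm)
- ram: The ram: toothed steel bar through the gear housing, driven by the wheel, with a 58 mm sprung rubber foot (8 N per mm) on its +y end. Origin at the stand's origin when the wheel is at 0; moves along the stand's +y; then the foot's face is 5 mm inside the mould's mouth
- mould: Steel tube mould, 76 mm outside, 64 mm inside, 126 mm long, lying along the stand's y, fixed; origin at the centre of its open mouth towards the wheel. The black core inside (61 mm in diameter, counted as part of the mould) starts 19 to 37 mm in from the mouth: how far cannot be measured, only felt
- core_a: Bystander: loose black asphalt core, 60 mm in diameter, 60 mm tall, standing on the stand's base plate beside the mould's mouth; origin at the centre of its underside
- core_b: Bystander: another such core, standing on the table
- collar: Bystander: steel ring, 76 mm in diameter, 30 mm tall; origin at the centre of its underside
- brush: Bystander: brush lying on the table
- spanner: Bystander: spanner lying on the table
- weight: Bystander: brass weight, 52 mm in diameter, 35 mm tall
- dish: Bystander: aluminium dish, 90 mm in diameter, 25 mm tall

How it is judged (in metres and radians):
On the way, in this order (a step that is already met when the one before it is completed fails the run):
1. the pawl is swung well clear of the teeth (0.35 rad or more) before the wheel is turned backward (value of joint pawl above 0.35 rad and value of joint wheel below 0.12 rad), for 0.2 s.
2. with the pawl still clear, the ram bears on the core with 4 N or more (value of joint pawl above 0.3 rad and contact force between ram and mould above 4 N), for 0.3 s.
At the end, for the whole second after the job is handed in: The ram's foot bears on the core with 3 to 45 N, the pawl lies back in against the teeth (joint below 0.22 rad), wheel and pawl are at rest (below 0.05 rad/s) (value of joint pawl below 0.22 rad and contact force between ram and mould between 3 and 45 N and velocity of joint wheel between -0.05 and 0.05 rad/s and velocity of joint pawl between -0.05 and 0.05 rad/s); the robot touches nothing.
It fails at once if the ram presses on the core with more than 45 N (contact force between ram and mould above 45 N).
It fails at once if the wheel is forced against the pawl (more than 35 N between nose and teeth) (contact force between nose and ratchet above 35 N).
It fails at once if a bystander is moved by more than 30 mm (distance of any of core_a, core_b, collar, brush, spanner, weight, dish from where it was at the start of the episode above 0.03 m).
It also fails if it takes over 72 s, if anything falls off the work surface, if the arm or the gripper's body presses on something with over 40 N, if the wrist force passes 120 N, or if a joint passes its speed limit or range.

## Working session

There is one attempt and no reset: what is moved stays moved. The work goes in short steps, Python scripts to look and compute and a tool call to move; the robot and the scene stay as the last step left them, time stands still between calls to the robot, and variables do not carry over. Pictures are saved under pics/ and viewed, at most 10 in all, crops included, and the job is handed in when it is done.

Besides the shell and the picture viewer there is one more tool, called after "Request:" in YAML: its name, and indented under it one key for each argument. jog_arm: Moves the arm, as the interface text tells. Its arguments: {"type":"object","properties":{"targets":{"type":"array","items":{"type":"array","items":{"type":"number","minimum":-1,"maximum":1}}},"jaw":{"type":"number"},"grip_force":{"type":"number"}},"required":["targets"]}

```bash
mkdir -p pics; python3 - <<'E'
from cell import bot,camera,finder
import cv2,numpy as np
s=bot.read_state();print(s['t'],s['tcp_pos'],np.round(s['orientation'],3).tolist(),s['gripper_width'],s['ft_force'])
ims=[]
for c in ['scene','top']:
    p=camera(c);ims.append(p['color'])
    for n in ['stand','wheel_axis','knob_grip','pawl_pin','pawl_pivot','mould','core_a','nose','ram']:
        r=finder.place_of(n,p)
        print(c,n,[(np.round(d['at']).tolist(),round(d['conf'],2)) for d in r[:2]])
cv2.imwrite('pics/a.png',cv2.resize(np.vstack(ims),None,fx=.78,fy=.78))
E
```

```text
0.0 [ 236.20102848 -551.24011586  221.52365704] [[0.919, 0.394, -0.001], [0.394, -0.919, 0.002], [0.0, -0.002, -1.0]] 87.6767681606811 [-0.93823708 -0.45503339  0.36927361]
scene stand [([516.0, -28.0, -1.0], 0.85)]
scene wheel_axis [([516.0, -30.0, 88.0], 0.93)]
scene knob_grip [([566.0, -28.0, 114.0], 0.67), ([520.0, -35.0, 92.0], 0.32)]
scene pawl_pin [([555.0, -125.0, 116.0], 0.62)]
scene pawl_pivot [([602.0, -85.0, 87.0], 0.68), ([396.0, -105.0, -1.0], 0.64)]
scene mould [([475.0, 110.0, 55.0], 0.83)]
scene core_a [([616.0, 140.0, -3.0], 0.93), ([422.0, 62.0, 12.0], 0.6)]
scene nose []
scene ram [([520.0, -30.0, -7.0], 0.78), ([519.0, -33.0, 89.0], 0.47)]
top stand [([516.0, -28.0, -2.0], 0.57)]
top wheel_axis [([520.0, -29.0, 85.0], 0.77)]
top knob_grip [([565.0, -25.0, 113.0], 0.67), ([392.0, -110.0, -3.0], 0.24)]
top pawl_pin [([564.0, -125.0, 113.0], 0.74), ([655.0, 48.0, -2.0], 0.29)]
top pawl_pivot [([645.0, -235.0, 0.0], 0.71), ([604.0, -85.0, 85.0], 0.58)]
top mould [([472.0, 117.0, 54.0], 0.93), ([566.0, -28.0, 112.0], 0.66)]
top core_a [([614.0, 140.0, -3.0], 0.73), ([421.0, 59.0, 10.0], 0.56)]
top nose [([614.0, 138.0, -4.0], 0.32)]
top ram [([614.0, 137.0, -3.0], 0.73)]
```

View pics/a.png

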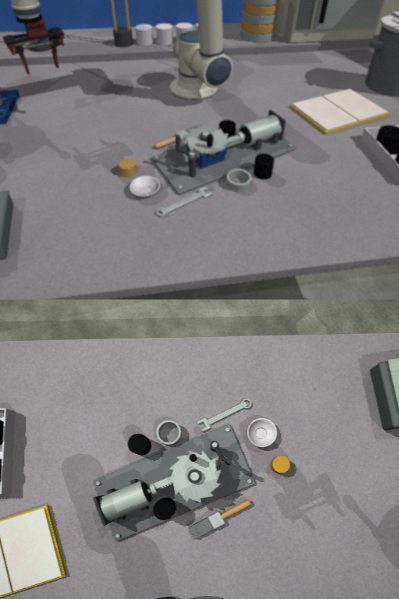

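Request:
jog_arm:
  targets:
    - [0.25,-0.15,0,0,0,0]
    - [0.5,-0.3,0,0,0,0]
    - [0.75,-0.45,0,0,0,0]
    - [0.95,-0.6,-0.1,0,0,0]
    - [0.95,-0.6,-0.2,0,0,0]
  jaw: -0.3
  grip_force: 15

```text
t: 1.62
tcp_pos: [365.3, -363.6, 263.6]
orientation: [[0.917, 0.398, 0.001], [0.398, -0.917, 0.0], [0.001, 0.0, -1.0]]
ft_force: [0.2, -1.4, 0.8]
gripper_width: 41.1
gripper_force: 0.0
```

Request:
jog_arm:
  targets:
    - [0.25,-0.15,0,0,0,0]
    - [0.5,-0.3,0,0,0,0]
    - [0.75,-0.45,0,0,0,0]
    - [0.95,-0.6,-0.1,0,0,0]
    - [0.95,-0.6,-0.2,0,0,0]
    - [0.95,-0.6,-0.2,0,0,0]

```text
t: 2.38
tcp_pos: [491.7, -180.9, 304.4]
orientation: [[0.919, 0.395, 0.003], [0.395, -0.919, -0.001], [0.002, 0.002, -1.0]]
ft_force: [0.6, -0.1, 0.1]
gripper_width: 31.2
gripper_force: 0.0
```

```bash
cat > h.py <<'E'
from cell import bot,camera,finder
import cv2,numpy as np
NAMES=['wheel_axis','knob_grip','pawl_pin','pawl_pivot']
def wrist(f=None,names=NAMES):
    s=bot.read_state();p=camera('wrist')
    T=np.eye(4);T[:3,:3]=s['orientation'];T[:3,3]=s['tcp_pos'];T=T@np.array(p['tool_from_camera'])
    if f: cv2.imwrite(f,p['color'])
    print('t',s['t'],'tcp',np.round(s['tcp_pos'],1),'cam',np.round(T[:3,3]))
    out={}
    for n in names:
        r=finder.place_of(n,p)
        print(n,[(np.round(d['at'],1).tolist(),round(d['conf'],2)) for d in r[:2]])
    return p,T
def px(T,K,X):
    c=np.linalg.inv(T)@np.append(X,1);u=np.array(K)@c[:3];return u[:2]/u[2]
def ray(T,K,uv,z):
    d=T[:3,:3]@np.linalg.solve(np.array(K),[*uv,1]);return T[:3,3]+d*(z-T[2,3])/d[2]
E
python3 - <<'E'
from h import *
p,T=wrist('pics/b.png')
np.save('Tb',T);np.save('K',p['K'])
E
```

```text
t 2.375 tcp [ 491.7 -180.9  304.4] cam [ 565. -149.  466.]
wheel_axis [([518.4, -29.0, 86.9], 0.77)]
knob_grip [([569.5, -27.2, 116.1], 0.67)]
pawl_pin [([555.1, -124.8, 115.1], 0.78)]
pawl_pivot [([602.7, -88.3, 83.7], 0.77)]
```

View pics/b.png

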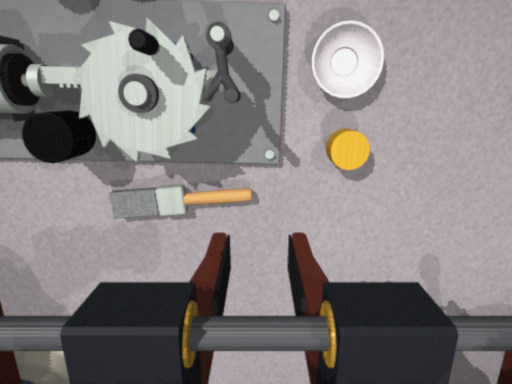

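Request:
jog_arm:
  targets:
    - [0.2,-0.065,0.2,0,0,-0.08]
    - [0.4,-0.13,0.4,0,0,-0.167]
    - [0.4,-0.13,0.6,0,0,-0.167]
    - [0.4,-0.13,0.6,0,0,-0.167]
    - [0.4,-0.13,0.6,0,0,-0.167]
  jaw: 0.0

```text
t: 3.25
tcp_pos: [554.4, -126.6, 184.3]
orientation: [[0.786, 0.618, 0.002], [0.618, -0.786, -0.0], [0.001, 0.001, -1.0]]
ft_force: [0.6, -0.2, 0.9]
gripper_width: 44.0
gripper_force: 0.0
```

```bash
python3 - <<'E'
from h import *
Tb=np.load('Tb.npy');K=np.load('K.npy')
print('b pin top',ray(Tb,K,(233,96),132),'knob',ray(Tb,K,(144,40),132),'axis',ray(Tb,K,(138,93),104))
p,T=wrist('pics/c.png');np.save('Tc',T);s=bot.read_state();print(np.round(s['orientation'],3).tolist(),s['joints'])
E
```

```text
b pin top [ 556.6567401  -127.34333257  132.        ] knob [570.03681776 -33.97039755 132.        ] axis [519.8322126  -33.88608417 104.        ]
t 3.25 tcp [ 554.4 -126.6  184.3] cam [617. -77. 346.]
wheel_axis [([520.4, -31.4, 87.8], 0.74)]
knob_grip [([567.7, -30.4, 117.2], 0.56)]
pawl_pin [([558.5, -126.0, 117.0], 0.6)]
pawl_pivot [([519.0, -27.5, 84.7], 0.65), ([600.7, -86.5, 82.7], 0.55)]
[[0.786, 0.618, 0.003], [0.618, -0.786, -0.001], [0.002, 0.002, -1.0]] [-2.83762971e-01  3.38074837e-04  1.39133604e+00  2.27941842e-05
  1.74686144e+00  6.20569326e-01]
```

View pics/c.png

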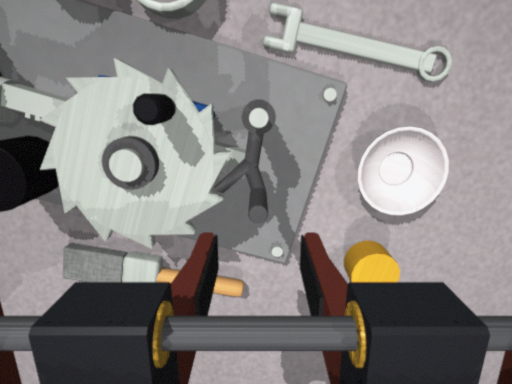

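Request:
jog_arm:
  targets:
    - [0.012,0,0.2,0,0,0]
    - [0.012,0,0.35,0,0,0]
    - [0.012,0,0.42,0,0,0]
    - [0.012,0,0.42,0,0,0]

```text
t: 4.0
tcp_pos: [556.0, -124.4, 98.4]
orientation: [[0.786, 0.619, -0.001], [0.619, -0.786, 0.0], [-0.001, -0.001, -1.0]]
ft_force: [0.2, -0.1, -0.1]
gripper_width: 44.1
gripper_force: 0.0
```

Request:
jog_arm:
  targets:
    - [0,0,0,0,0,0]
    - [0,0,0,0,0,0]
    - [0,0,0,0,0,0]
    - [0,0,0,0,0,0]
  jaw: -1
  grip_force: 12

```text
t: 4.5
tcp_pos: [556.5, -124.4, 99.3]
orientation: [[0.786, 0.619, 0.001], [0.619, -0.786, -0.0], [0.001, 0.001, -1.0]]
ft_force: [0.4, -0.1, 2.1]
gripper_width: 13.6
gripper_force: 12.0
```

Request:
jog_arm:
  targets:
    - [0.001,0.022,0,0,0,-0.045]
    - [0.003,0.043,0,0,0,-0.089]
    - [0.007,0.064,0,0,0,-0.132]
    - [0.012,0.084,0,0,0,-0.175]
    - [0.018,0.104,0,0,0,-0.218]
    - [0.025,0.124,0,0,0,-0.261]
    - [0.035,0.143,0,0,0,-0.305]
    - [0.046,0.162,0,0,0,-0.35]
    - [0.046,0.162,0,0,0,-0.35]
    - [0.046,0.162,0,0,0,-0.35]

```text
t: 5.75
tcp_pos: [583.8, -144.2, 99.3]
orientation: [[0.348, 0.938, 0.001], [0.938, -0.348, -0.0], [0.0, 0.001, -1.0]]
ft_force: [0.1, -0.0, 3.7]
gripper_width: 13.7
gripper_force: 12.0
```

Request:
jog_arm:
  targets:
    - [0,0,0,0,0,0]
    - [0,0,0,0,0,0]
    - [0,0,-0.15,0,0,0]
    - [0,0,-0.35,0,0,0]
    - [0,0,-0.4,0,0,0]
    - [0,0,-0.4,0,0,0]
  jaw: -0.2

```text
t: 6.5
tcp_pos: [583.6, -144.2, 178.4]
orientation: [[0.347, 0.938, 0.0], [0.938, -0.347, -0.0], [0.0, 0.0, -1.0]]
ft_force: [0.0, 0.3, 0.4]
gripper_width: 35.0
gripper_force: 0.0
```

```bash
python3 - <<'E'
from h import *
p,T=wrist('pics/d.png');np.save('Td',T)
s=bot.read_state();print(s['joints'],s['ft_force'])
E
```

```text
t 6.5 tcp [ 583.6 -144.2  178.4] cam [612. -70. 340.]
wheel_axis [([517.6, -31.8, 86.2], 0.78)]
knob_grip [([569.1, -28.9, 115.7], 0.66)]
pawl_pin [([586.7, -145.2, 115.0], 0.59)]
pawl_pivot [([599.5, -89.9, 85.7], 0.8)]
[-2.98754718e-01  9.05179288e-02  1.31258554e+00 -4.22799471e-05
  1.74155375e+00  5.51696297e-02] [ 0.77497632  0.50006964 -0.07641897]
```

View pics/d.png

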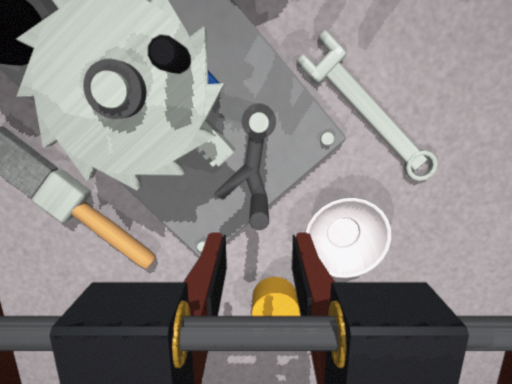

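Request:
jog_arm:
  targets:
    - [0.25,-0.13,0,0,0,0]
    - [0.515,-0.268,0,0,0,0]
    - [0.515,-0.268,0,0,0,0]
    - [0.515,-0.268,0.2,0,0,0]
    - [0.515,-0.268,0.355,0,0,0]
    - [0.515,-0.268,0.355,0,0,0]

```text
t: 7.5
tcp_pos: [567.0, -29.6, 103.8]
orientation: [[0.347, 0.938, -0.007], [0.938, -0.347, 0.0], [-0.002, -0.007, -1.0]]
ft_force: [0.6, -0.2, -0.3]
gripper_width: 35.3
gripper_force: 0.0
```

Request:
jog_arm:
  targets:
    - [0,0,0,0,0,0]
    - [0,0,0,0,0,0]
    - [0,0,0,0,0,0]
    - [0,0,0,0,0,0]
    - [0,0,0,0,0,0]
  jaw: -1
  grip_force: 25

```text
t: 8.12
tcp_pos: [567.5, -28.6, 109.1]
orientation: [[0.346, 0.938, -0.003], [0.938, -0.346, 0.001], [-0.0, -0.003, -1.0]]
ft_force: [-10.0, 1.8, 1.5]
gripper_width: 19.4
gripper_force: 25.0
```

```bash
cat >> h.py <<'E'
X=np.array([.347,.938]);Y=np.array([.938,-.347])
def arc(c,p,ths):  # rows rotating point p about c
    r=np.array(p)-c
    for t in ths:
        R=np.array([[np.cos(t),-np.sin(t)],[np.sin(t),np.cos(t)]]);d=(R@r-r)/200
        print('[%.3f, %.3f, 0,0,0,0],'%(d@X,d@Y),end=' ')
    print()
E
python3 -c "
from h import *
arc([517.5,-30],[567.5,-28.6],np.arange(.1,.95,.1))"
```

```text
[0.023, -0.010, 0,0,0,0], [0.044, -0.023, 0,0,0,0], [0.064, -0.038, 0,0,0,0], [0.083, -0.055, 0,0,0,0], [0.100, -0.073, 0,0,0,0], [0.115, -0.093, 0,0,0,0], [0.128, -0.115, 0,0,0,0], [0.138, -0.137, 0,0,0,0], [0.146, -0.161, 0,0,0,0],
```

Include the −1 mm x correction (−0.002, −0.005); go to 0.5 first.

Request:
jog_arm:
  targets:
    - [-0.002,-0.005,0,0,0,0]
    - [0.021,-0.015,0,0,0,0]
    - [0.042,-0.028,0,0,0,0]
    - [0.062,-0.043,0,0,0,0]
    - [0.081,-0.06,0,0,0,0]
    - [0.098,-0.078,0,0,0,0]
    - [0.098,-0.078,0,0,0,0]

```text
t: 9.0
tcp_pos: [561.3, -6.7, 109.2]
orientation: [[0.348, 0.938, 0.001], [0.938, -0.348, -0.003], [-0.002, 0.002, -1.0]]
ft_force: [-2.2, -5.5, -0.1]
gripper_width: 19.1
gripper_force: 25.0
```

```bash
cat >> h.py <<'E'
def st(c,n=1):
    c=np.array(c)
    s=bot.read_state();r=s['tcp_pos'][:2]-c;u=r/np.linalg.norm(r);t=np.array([-u[1],u[0]]);f=s['ft_force'][:2]
    print('t %.2f phi %.3f R %.1f rad %.1f tan %.1f'%(s['t'],np.arctan2(r[1],r[0]),np.linalg.norm(r),f@u,f@t),s['tcp_pos'].round(1),np.round(s['ft_force'],1))
E
python3 -c "
from h import *
st([517.5,-30]);camera('top');st([517.5,-30]);camera('top');st([517.5,-30])"
```

```text
t 9.00 phi 0.488 R 49.6 rad -4.5 tan -3.8 [561.3  -6.7 109.2] [-2.2 -5.5 -0.1]
t 9.05 phi 0.489 R 49.6 rad -5.1 tan -2.8 [561.3  -6.7 109.2] [-3.2 -4.8  1. ]
t 9.10 phi 0.489 R 49.6 rad -4.6 tan -3.2 [561.3  -6.7 109.2] [-2.5 -5.  -0.1]
```

```bash
python3 -c "
from h import *
arc([517.5,-30],[561.3,-6.7],np.arange(.1,.55,.1))"
```

```text
[0.016, -0.019, 0,0,0,0], [0.029, -0.040, 0,0,0,0], [0.040, -0.062, 0,0,0,0], [0.050, -0.085, 0,0,0,0], [0.056, -0.109, 0,0,0,0],
```

Request:
jog_arm:
  targets:
    - [0.016,-0.019,0,0,0,0]
    - [0.029,-0.04,0,0,0,0]
    - [0.04,-0.062,0,0,0,0]
    - [0.05,-0.085,0,0,0,0]
    - [0.056,-0.109,0,0,0,0]
    - [0.056,-0.109,0,0,0,0]

```text
t: 9.85
tcp_pos: [545.2, 11.0, 109.2]
orientation: [[0.348, 0.938, 0.002], [0.938, -0.348, -0.003], [-0.002, 0.004, -1.0]]
ft_force: [-0.9, -5.3, -1.6]
gripper_width: 19.0
gripper_force: 25.0
```

```bash
python3 -c "
from h import *
st([517.5,-30]);camera('top');st([517.5,-30]);camera('top');st([517.5,-30])
p=bot.read_state()['tcp_pos'][:2]
arc([517.5,-30],p,np.arange(.08,.5,.08))"
```

```text
t 9.85 phi 0.977 R 49.5 rad -4.9 tan -2.2 [545.2  11.  109.2] [-0.9 -5.3 -1.6]
t 9.90 phi 0.977 R 49.5 rad -4.4 tan -2.2 [545.2  11.  109.2] [-0.7 -4.9 -0.5]
t 9.95 phi 0.977 R 49.5 rad -5.2 tan -2.2 [545.2  11.1 109.2] [-1.1 -5.6 -1.5]
[0.004, -0.019, 0,0,0,0], [0.006, -0.039, 0,0,0,0], [0.007, -0.059, 0,0,0,0], [0.006, -0.079, 0,0,0,0], [0.004, -0.098, 0,0,0,0], [-0.000, -0.118, 0,0,0,0],
```

```bash
python3 -c "
from h import *
c=np.array([517.5,-30])
for f in np.arange(.98,2.9,.2):
    print('%.2f'%f,end=' ');arc(c,c+49.5*np.array([np.cos(f),np.sin(f)]),[.1,.2])"
```

```text
0.98 [0.005, -0.024, 0,0,0,0], [0.007, -0.049, 0,0,0,0], 
1.18 [-0.000, -0.025, 0,0,0,0], [-0.003, -0.049, 0,0,0,0], 
1.38 [-0.005, -0.024, 0,0,0,0], [-0.013, -0.048, 0,0,0,0], 
1.58 [-0.010, -0.023, 0,0,0,0], [-0.022, -0.044, 0,0,0,0], 
1.78 [-0.014, -0.020, 0,0,0,0], [-0.030, -0.039, 0,0,0,0], 
1.98 [-0.018, -0.017, 0,0,0,0], [-0.038, -0.032, 0,0,0,0], 
2.18 [-0.021, -0.013, 0,0,0,0], [-0.043, -0.024, 0,0,0,0], 
2.38 [-0.023, -0.009, 0,0,0,0], [-0.047, -0.015, 0,0,0,0], 
2.58 [-0.024, -0.004, 0,0,0,0], [-0.049, -0.005, 0,0,0,0], 
2.78 [-0.025, 0.001, 0,0,0,0], [-0.049, 0.005, 0,0,0,0],
```

Request:
jog_arm:
  targets:
    - [0.003,-0.024,0,0,0,0]
    - [0.005,-0.049,0,0,0,0]
    - [0.005,-0.049,0,0,0,0]
    - [0.005,-0.049,0,0,0,0]

```text
t: 10.45
tcp_pos: [536.7, 15.6, 109.2]
orientation: [[0.348, 0.938, 0.003], [0.938, -0.348, -0.003], [-0.002, 0.004, -1.0]]
ft_force: [-0.4, -6.1, -0.7]
gripper_width: 19.4
gripper_force: 25.0
```

```bash
python3 -c "
from h import *
for i in range(3): st([517.5,-30]);camera('top')"
```

```text
t 10.45 phi 1.173 R 49.5 rad -5.8 tan -2.0 [536.7  15.6 109.2] [-0.4 -6.1 -0.7]
t 10.50 phi 1.173 R 49.5 rad -4.9 tan -2.3 [536.7  15.6 109.2] [ 0.2 -5.4 -0.6]
t 10.55 phi 1.173 R 49.5 rad -4.6 tan -2.8 [536.7  15.6 109.2] [ 0.8 -5.3 -1.1]
```

Request:
jog_arm:
  targets:
    - [-0.002,-0.025,0,0,0,0]
    - [-0.005,-0.049,0,0,0,0]
    - [-0.005,-0.049,0,0,0,0]
    - [-0.005,-0.049,0,0,0,0]

```text
t: 11.1
tcp_pos: [527.3, 18.5, 109.2]
orientation: [[0.347, 0.938, 0.004], [0.938, -0.347, -0.002], [-0.001, 0.004, -1.0]]
ft_force: [1.8, -5.3, -1.2]
gripper_width: 19.0
gripper_force: 25.0
```

```bash
python3 -c "
from h import *
for i in range(3): st([517.5,-30]);camera('top')"
```

```text
t 11.10 phi 1.370 R 49.5 rad -4.9 tan -2.8 [527.3  18.5 109.2] [ 1.8 -5.3 -1.2]
t 11.15 phi 1.371 R 49.5 rad -4.4 tan -2.3 [527.3  18.5 109.2] [ 1.4 -4.8 -0.7]
t 11.20 phi 1.371 R 49.5 rad -4.4 tan -2.4 [527.3  18.5 109.2] [ 1.5 -4.7  0.6]
```

Request:
jog_arm:
  targets:
    - [-0.006,-0.024,0,0,0,0]
    - [-0.013,-0.048,0,0,0,0]
    - [-0.013,-0.048,0,0,0,0]
    - [-0.013,-0.048,0,0,0,0]

```text
t: 11.75
tcp_pos: [517.5, 19.5, 109.2]
orientation: [[0.347, 0.938, 0.004], [0.938, -0.347, -0.002], [-0.001, 0.004, -1.0]]
ft_force: [2.1, -4.3, -0.7]
gripper_width: 19.1
gripper_force: 25.0
```

```bash
python3 -c "
from h import *
for i in range(3): st([517.5,-30]);camera('top')"
```

```text
t 11.75 phi 1.571 R 49.5 rad -4.3 tan -2.1 [517.5  19.5 109.2] [ 2.1 -4.3 -0.7]
t 11.80 phi 1.570 R 49.5 rad -4.3 tan -3.1 [517.5  19.5 109.2] [ 3.1 -4.3 -0.5]
t 11.85 phi 1.571 R 49.5 rad -3.5 tan -2.2 [517.5  19.5 109.2] [ 2.2 -3.5 -0.5]
```

Request:
jog_arm:
  targets:
    - [-0.01,-0.023,0,0,0,0]
    - [-0.022,-0.044,0,0,0,0]
    - [-0.022,-0.044,0,0,0,0]
    - [-0.022,-0.044,0,0,0,0]

```text
t: 12.4
tcp_pos: [507.9, 18.6, 109.2]
orientation: [[0.347, 0.938, 0.004], [0.938, -0.347, -0.002], [-0.0, 0.004, -1.0]]
ft_force: [3.8, -3.5, -1.3]
gripper_width: 19.2
gripper_force: 25.0
```

```bash
python3 -c "
from h import *
for i in range(3): st([517.5,-30]);camera('top')"
```

```text
t 12.40 phi 1.766 R 49.6 rad -4.2 tan -3.0 [507.9  18.6 109.2] [ 3.8 -3.5 -1.3]
t 12.45 phi 1.766 R 49.6 rad -5.2 tan -3.0 [507.9  18.6 109.2] [ 3.9 -4.5 -0.4]
t 12.50 phi 1.766 R 49.6 rad -4.7 tan -3.3 [507.9  18.6 109.2] [ 4.1 -4.  -0.4]
```

Request:
jog_arm:
  targets:
    - [-0.014,-0.02,0,0,0,0]
    - [-0.014,-0.02,0,0,0,0]
    - [-0.014,-0.02,0,0,0,0]

```text
t: 12.92
tcp_pos: [503.3, 17.5, 109.2]
orientation: [[0.347, 0.938, 0.005], [0.938, -0.347, -0.001], [0.0, 0.005, -1.0]]
ft_force: [4.1, -4.3, -0.6]
gripper_width: 19.2
gripper_force: 25.0
```

```bash
python3 -c "
from h import *
for i in range(4): st([517.5,-30]);camera('top')"
```

```text
t 12.93 phi 1.861 R 49.6 rad -5.3 tan -2.7 [503.3  17.5 109.2] [ 4.1 -4.3 -0.6]
t 12.97 phi 1.861 R 49.6 rad -5.0 tan -2.4 [503.3  17.5 109.2] [ 3.7 -4.1 -1.4]
t 13.03 phi 1.861 R 49.6 rad -4.2 tan -3.0 [503.3  17.5 109.2] [ 4.1 -3.1 -0.5]
t 13.07 phi 1.861 R 49.6 rad -4.5 tan -1.9 [503.3  17.5 109.2] [ 3.1 -3.8 -0. ]
```

Not yet in contact.

Request:
jog_arm:
  targets:
    - [-0.017,-0.019,0,0,0,0]
    - [-0.034,-0.036,0,0,0,0]
    - [-0.034,-0.036,0,0,0,0]
    - [-0.034,-0.036,0,0,0,0]

```text
t: 13.62
tcp_pos: [494.2, 13.9, 109.2]
orientation: [[0.347, 0.938, 0.005], [0.938, -0.347, -0.001], [0.001, 0.005, -1.0]]
ft_force: [5.2, -3.2, -0.8]
gripper_width: 19.4
gripper_force: 25.0
```

```bash
python3 -c "
from h import *
for i in range(4): st([517.5,-30]);camera('top')"
```

```text
t 13.62 phi 2.058 R 49.7 rad -5.3 tan -3.0 [494.2  13.9 109.2] [ 5.2 -3.2 -0.8]
t 13.68 phi 2.058 R 49.7 rad -4.7 tan -2.6 [494.3  13.9 109.2] [ 4.4 -2.9 -0.7]
t 13.72 phi 2.058 R 49.7 rad -5.0 tan -2.1 [494.3  13.9 109.2] [ 4.2 -3.4 -1.6]
t 13.78 phi 2.058 R 49.7 rad -4.5 tan -1.6 [494.2  13.9 109.2] [ 3.5 -3.2 -1.1]
```

Request:
jog_arm:
  targets:
    - [-0.02,-0.014,0,0,0,0]
    - [-0.042,-0.026,0,0,0,0]
    - [-0.042,-0.026,0,0,0,0]
    - [-0.042,-0.026,0,0,0,0]

```text
t: 14.32
tcp_pos: [486.1, 8.6, 109.2]
orientation: [[0.346, 0.938, 0.004], [0.938, -0.346, 0.0], [0.002, 0.003, -1.0]]
ft_force: [4.7, 0.9, 2.3]
gripper_width: 18.9
gripper_force: 25.0
```

```bash
python3 -c "
from h import *
for i in range(4): st([517.5,-30]);camera('top')"
```

```text
t 14.32 phi 2.254 R 49.7 rad -2.3 tan -4.2 [486.1   8.6 109.2] [4.7 0.9 2.3]
t 14.38 phi 2.255 R 49.7 rad -2.3 tan -4.2 [486.1   8.5 109.1] [4.7 0.9 3.8]
t 14.43 phi 2.257 R 49.7 rad -2.4 tan -4.2 [486.    8.5 109.1] [4.8 0.8 5.9]
t 14.47 phi 2.258 R 49.7 rad -2.9 tan -5.5 [486.    8.4 109.1] [6.1 1.3 6.1]
```

```bash
python3 -c "
from h import *
for i in range(6): st([517.5,-30]);camera('top')"
```

```text
t 14.53 phi 2.259 R 49.7 rad -2.9 tan -4.2 [485.9   8.4 109.1] [5.1 0.4 5.2]
t 14.57 phi 2.260 R 49.7 rad -2.2 tan -3.7 [485.9   8.4 109.1] [4.3 0.7 5.1]
t 14.62 phi 2.260 R 49.7 rad -2.8 tan -2.5 [485.9   8.3 109.1] [ 3.8 -0.6  5.7]
t 14.68 phi 2.260 R 49.7 rad -2.0 tan -4.5 [485.9   8.4 109.1] [4.8 1.3 6.8]
t 14.72 phi 2.260 R 49.7 rad -2.4 tan -4.0 [485.9   8.4 109.1] [4.6 0.7 5.7]
t 14.78 phi 2.260 R 49.7 rad -1.8 tan -4.2 [485.9   8.4 109.1] [4.4 1.3 6.3]
```

Request:
jog_arm:
  targets:
    - [-0.009,-0.005,0,0,0,0]
    - [-0.018,-0.009,0,0,0,0]
    - [-0.018,-0.009,0,0,0,0]
    - [-0.018,-0.009,0,0,0,0]
    - [-0.018,-0.009,0,0,0,0]

```text
t: 15.45
tcp_pos: [482.8, 5.6, 109.1]
orientation: [[0.346, 0.938, 0.003], [0.938, -0.346, -0.0], [0.001, 0.003, -1.0]]
ft_force: [4.1, 0.4, 5.9]
gripper_width: 19.2
gripper_force: 25.0
```

```bash
python3 -c "
from h import *
for i in range(6): st([517.5,-30]);camera('top')"
```

```text
t 15.45 phi 2.343 R 49.7 rad -2.6 tan -3.2 [482.8   5.6 109.1] [4.1 0.4 5.9]
t 15.50 phi 2.343 R 49.8 rad -3.1 tan -3.3 [482.8   5.6 109.1] [4.6 0.1 6.1]
t 15.55 phi 2.343 R 49.7 rad -2.3 tan -3.4 [482.8   5.6 109.1] [4.1 0.7 5.9]
t 15.60 phi 2.343 R 49.8 rad -2.5 tan -4.0 [482.8   5.6 109.1] [4.7 1.  6.7]
t 15.65 phi 2.343 R 49.8 rad -2.2 tan -2.7 [482.8   5.6 109.1] [3.5 0.3 5.8]
t 15.70 phi 2.343 R 49.8 rad -2.9 tan -4.2 [482.8   5.7 109.1] [5.1 0.8 6.4]
```

Request:
jog_arm:
  targets:
    - [-0.019,-0.007,0,0,0,0]
    - [-0.037,-0.014,0,0,0,0]
    - [-0.037,-0.014,0,0,0,0]
    - [-0.037,-0.014,0,0,0,0]
    - [-0.037,-0.014,0,0,0,0]

```text
t: 16.38
tcp_pos: [477.5, -0.3, 109.1]
orientation: [[0.346, 0.938, 0.003], [0.938, -0.346, 0.0], [0.001, 0.002, -1.0]]
ft_force: [3.8, 1.3, 6.3]
gripper_width: 19.1
gripper_force: 25.0
```

```bash
python3 -c "
from h import *
for i in range(6): st([517.5,-30]);camera('top')"
```

```text
t 16.38 phi 2.503 R 49.9 rad -2.2 tan -3.3 [ 4.775e+02 -3.000e-01  1.091e+02] [3.8 1.3 6.3]
t 16.43 phi 2.502 R 49.8 rad -2.4 tan -2.6 [ 4.775e+02 -3.000e-01  1.091e+02] [3.4 0.6 7.5]
t 16.48 phi 2.503 R 49.8 rad -2.8 tan -2.5 [ 4.775e+02 -3.000e-01  1.091e+02] [3.7 0.3 5.5]
t 16.52 phi 2.502 R 49.8 rad -2.2 tan -3.5 [ 4.775e+02 -3.000e-01  1.091e+02] [3.9 1.5 6.5]
t 16.57 phi 2.503 R 49.8 rad -2.9 tan -2.2 [ 4.775e+02 -3.000e-01  1.091e+02] [3.7 0.  6. ]
t 16.62 phi 2.503 R 49.8 rad -3.4 tan -3.1 [ 4.775e+02 -3.000e-01  1.091e+02] [4.6 0.5 6.7]
```

Request:
jog_arm:
  targets:
    - [-0.02,-0.004,0,0,0,0]
    - [-0.039,-0.007,0,0,0,0]
    - [-0.039,-0.007,0,0,0,0]
    - [-0.039,-0.007,0,0,0,0]
    - [-0.039,-0.007,0,0,0,0]

```text
t: 17.3
tcp_pos: [473.5, -6.5, 109.1]
orientation: [[0.346, 0.938, 0.003], [0.938, -0.346, 0.001], [0.002, 0.002, -1.0]]
ft_force: [3.7, 3.1, 5.8]
gripper_width: 19.1
gripper_force: 25.0
```

```bash
python3 -c "
from h import *
for i in range(6): st([517.5,-30]);camera('top')"
```

```text
t 17.30 phi 2.651 R 49.9 rad -1.7 tan -4.5 [473.5  -6.5 109.1] [3.7 3.1 5.8]
t 17.35 phi 2.651 R 49.9 rad -1.6 tan -4.1 [473.5  -6.5 109.1] [3.3 2.8 6.4]
t 17.40 phi 2.651 R 49.9 rad -1.9 tan -4.1 [473.5  -6.5 109.1] [3.6 2.8 6.8]
t 17.45 phi 2.651 R 49.9 rad -2.4 tan -3.9 [473.5  -6.5 109.1] [3.9 2.3 6.8]
t 17.50 phi 2.650 R 49.9 rad -2.4 tan -3.7 [473.5  -6.4 109.1] [3.9 2.1 5.9]
t 17.55 phi 2.651 R 49.9 rad -2.9 tan -4.7 [473.4  -6.5 109.1] [4.8 2.8 7.3]
```

Request:
jog_arm:
  targets:
    - [-0.012,-0.001,0,0,0,0]
    - [-0.025,-0.002,0,0,0,0]
    - [-0.025,-0.002,0,0,0,0]
    - [-0.025,-0.002,0,0,0,0]
    - [-0.025,-0.002,0,0,0,0]

```text
t: 18.23
tcp_pos: [471.6, -10.3, 109.1]
orientation: [[0.345, 0.938, 0.003], [0.938, -0.345, 0.003], [0.004, 0.002, -1.0]]
ft_force: [5.3, 5.2, 6.6]
gripper_width: 19.5
gripper_force: 25.0
```

```bash
python3 -c "
from h import *
for i in range(6): st([517.5,-30]);camera('top')"
```

```text
t 18.23 phi 2.736 R 50.0 rad -2.8 tan -6.8 [471.6 -10.3 109.1] [5.3 5.2 6.6]
t 18.27 phi 2.737 R 50.0 rad -2.7 tan -7.1 [471.6 -10.3 109.1] [5.3 5.5 5.6]
t 18.32 phi 2.736 R 50.0 rad -1.3 tan -7.0 [471.6 -10.3 109.1] [4.  5.9 7. ]
t 18.38 phi 2.736 R 50.0 rad -1.8 tan -6.7 [471.6 -10.3 109.1] [4.3 5.4 6.1]
t 18.43 phi 2.736 R 50.0 rad -2.3 tan -7.5 [471.6 -10.3 109.1] [5.1 6.  6.3]
t 18.48 phi 2.736 R 50.0 rad -2.8 tan -7.0 [471.6 -10.3 109.1] [5.4 5.3 6.3]
```

Request:
jog_arm:
  targets:
    - [0,0,0,0,0,0]
    - [0,0,0,0,0,0]
    - [0,0,-0.1,0,0,0]
    - [0,0,-0.3,0,0,0]
    - [0,0,-0.36,0,0,0]
    - [-0.14,0.25,-0.36,0,0,0]
    - [-0.29,0.5,-0.36,0,0,0]
    - [-0.434,0.76,-0.36,0,0,0]
    - [-0.434,0.76,-0.36,0,0,0]
    - [-0.434,0.76,-0.36,0,0,0]
  jaw: -0.2

```text
t: 19.77
tcp_pos: [582.7, -145.8, 178.9]
orientation: [[0.347, 0.938, -0.002], [0.938, -0.347, 0.001], [0.0, -0.002, -1.0]]
ft_force: [0.5, -0.4, 0.1]
gripper_width: 35.1
gripper_force: 0.0
```

```bash
python3 - <<'E'
from h import *
p,T=wrist('pics/e.png')
s=bot.read_state();print(s['ft_force'])
E
```

```text
t 19.775 tcp [ 582.7 -145.8  178.9] cam [611. -71. 341.]
wheel_axis [([519.8, -32.4, 86.5], 0.82)]
knob_grip [([473.1, -9.8, 116.0], 0.65)]
pawl_pin [([585.5, -145.2, 114.9], 0.82)]
pawl_pivot [([600.7, -84.6, 81.8], 0.6), ([550.0, -286.8, 0.5], 0.25)]
[-0.77040793 -0.36985799 -0.01302975]
```

View pics/e.png

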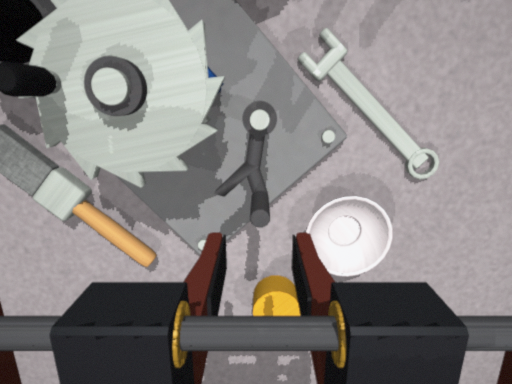

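Request:
jog_arm:
  targets:
    - [0.009,0.003,0.15,0,0,0]
    - [0.009,0.003,0.35,0,0,0]
    - [0.009,0.003,0.4,0,0,0]
    - [0.009,0.003,0.4,0,0,0]

```text
t: 20.52
tcp_pos: [584.0, -144.0, 100.0]
orientation: [[0.346, 0.938, -0.0], [0.938, -0.346, 0.0], [0.0, -0.0, -1.0]]
ft_force: [-0.3, -0.5, -0.7]
gripper_width: 34.9
gripper_force: 0.0
```

Request:
jog_arm:
  targets:
    - [0,0,0,0,0,0]
    - [0,0,0,0,0,0]
    - [0,0,0,0,0,0]
    - [0,0,0,0,0,0]
  jaw: -1
  grip_force: 8

```text
t: 21.02
tcp_pos: [584.8, -144.7, 101.1]
orientation: [[0.347, 0.938, 0.002], [0.938, -0.347, -0.001], [0.0, 0.002, -1.0]]
ft_force: [-0.6, -0.6, 6.3]
gripper_width: 13.8
gripper_force: 8.0
```

Request:
jog_arm:
  targets:
    - [0,-0.015,0,0,0,0.032]
    - [0.002,-0.031,0,0,0,0.064]
    - [0.003,-0.046,0,0,0,0.095]
    - [0.006,-0.062,0,0,0,0.127]
    - [0.01,-0.077,0,0,0,0.159]
    - [0.014,-0.092,0,0,0,0.191]
    - [0.014,-0.092,0,0,0,0.191]
    - [0.014,-0.092,0,0,0,0.191]

```text
t: 22.02
tcp_pos: [568.3, -135.9, 101.1]
orientation: [[0.609, 0.793, 0.002], [0.793, -0.609, -0.001], [0.0, 0.002, -1.0]]
ft_force: [-1.7, -0.7, 6.1]
gripper_width: 13.5
gripper_force: 8.0
```

```bash
cat >> h.py <<'E'
def pw():
    s=bot.read_state();o=s['orientation'];f=s['ft_force']
    a=np.arctan2(o[1,0],o[0,0])-np.arctan2(.619,.786)
    r=s['tcp_pos'][:2]-np.array([604.5,-86])
    print('t %.2f hand %.3f fx %.1f fy %.1f fz %.1f mz %.2f'%(s['t'],a,f@o[:,0],f@o[:,1],f[2],s['ft_torque'][2]),s['tcp_pos'].round(1),'pinang %.3f'%(np.arctan2(r[1],r[0])))
E
python3 -c "
from h import *
for i in range(3): pw();camera('top')"
```

```text
t 22.02 hand 0.249 fx -1.6 fy -0.9 fz 6.1 mz -0.01 [ 568.3 -135.9  101.1] pinang -2.198
t 22.07 hand 0.249 fx -1.3 fy -0.3 fz 6.2 mz -0.06 [ 568.3 -135.9  101.1] pinang -2.198
t 22.12 hand 0.249 fx -2.2 fy -0.7 fz 5.6 mz -0.02 [ 568.4 -135.9  101.1] pinang -2.197
```

Request:
jog_arm:
  targets:
    - [0,-0.004,0,0,0,0.008]
    - [0,-0.008,0,0,0,0.016]
    - [0,-0.008,0,0,0,0.016]

```text
t: 22.55
tcp_pos: [567.2, -135.1, 101.1]
orientation: [[0.628, 0.778, 0.002], [0.778, -0.628, -0.001], [0.0, 0.003, -1.0]]
ft_force: [-0.1, -1.7, 5.4]
gripper_width: 13.9
gripper_force: 8.0
```

Request:
jog_arm:
  targets:
    - [0,-0.004,0,0,0,0.008]
    - [0,-0.008,0,0,0,0.016]
    - [0,-0.008,0,0,0,0.016]

```text
t: 22.92
tcp_pos: [566.0, -134.1, 101.1]
orientation: [[0.648, 0.762, 0.002], [0.762, -0.648, -0.001], [0.0, 0.003, -1.0]]
ft_force: [-0.4, -0.7, 6.1]
gripper_width: 13.8
gripper_force: 8.0
```

```bash
python3 -c "
from h import *
for i in range(3): pw();camera('top')"
```

```text
t 22.93 hand 0.199 fx -0.8 fy 0.1 fz 6.1 mz -0.02 [ 566.  -134.1  101.1] pinang -2.246
t 22.98 hand 0.199 fx -1.1 fy -0.2 fz 5.4 mz -0.02 [ 566.  -134.1  101.1] pinang -2.246
t 23.02 hand 0.199 fx -1.6 fy 1.0 fz 6.0 mz -0.01 [ 566.  -134.1  101.1] pinang -2.246
```

Request:
jog_arm:
  targets:
    - [0,-0.004,0,0,0,0.008]
    - [0,-0.008,0,0,0,0.016]
    - [0,-0.008,0,0,0,0.016]

```text
t: 23.45
tcp_pos: [564.8, -133.1, 101.0]
orientation: [[0.667, 0.745, 0.002], [0.745, -0.667, -0.001], [0.0, 0.002, -1.0]]
ft_force: [0.4, -1.9, 4.9]
gripper_width: 13.9
gripper_force: 8.0
```

```bash
python3 -c "
from h import *
for i in range(3): pw();camera('top')"
```

```text
t 23.45 hand 0.174 fx -1.1 fy 1.6 fz 4.9 mz 0.00 [ 564.8 -133.1  101. ] pinang -2.272
t 23.50 hand 0.174 fx -1.7 fy 0.5 fz 5.6 mz 0.07 [ 564.8 -133.1  101.1] pinang -2.272
t 23.55 hand 0.174 fx -1.3 fy 1.7 fz 5.2 mz -0.02 [ 564.8 -133.1  101. ] pinang -2.272
```

Request:
jog_arm:
  targets:
    - [0,-0.004,0,0,0,0.008]
    - [0,-0.008,0,0,0,0.016]
    - [0,-0.008,0,0,0,0.016]

```text
t: 23.98
tcp_pos: [563.6, -132.0, 101.1]
orientation: [[0.685, 0.728, 0.002], [0.728, -0.685, -0.001], [0.0, 0.003, -1.0]]
ft_force: [-0.6, -0.8, 4.7]
gripper_width: 13.7
gripper_force: 8.0
```

```bash
python3 -c "
from h import *
for i in range(3): pw();camera('top')"
```

```text
t 23.98 hand 0.149 fx -1.0 fy 0.1 fz 4.7 mz 0.02 [ 563.6 -132.   101.1] pinang -2.298
t 24.02 hand 0.149 fx -0.9 fy 0.2 fz 5.0 mz -0.07 [ 563.6 -132.   101.1] pinang -2.297
t 24.07 hand 0.149 fx -1.7 fy 0.1 fz 6.5 mz 0.04 [ 563.6 -132.   101.1] pinang -2.298
```

Request:
jog_arm:
  targets:
    - [0,-0.004,0,0,0,0.008]
    - [0,-0.008,0,0,0,0.016]
    - [0,-0.008,0,0,0,0.016]

```text
t: 24.5
tcp_pos: [562.4, -130.9, 101.1]
orientation: [[0.703, 0.711, 0.002], [0.711, -0.703, -0.001], [0.0, 0.003, -1.0]]
ft_force: [-1.2, -2.4, 5.0]
gripper_width: 13.9
gripper_force: 8.0
```

```bash
python3 -c "
from h import *
for i in range(3): pw();camera('top')"
```

```text
t 24.50 hand 0.124 fx -2.6 fy 0.9 fz 5.0 mz -0.01 [ 562.4 -130.9  101.1] pinang -2.324
t 24.55 hand 0.124 fx -1.2 fy -0.3 fz 6.2 mz -0.00 [ 562.4 -130.9  101.1] pinang -2.324
t 24.60 hand 0.124 fx -0.6 fy 0.3 fz 5.9 mz -0.01 [ 562.4 -130.9  101. ] pinang -2.324
```

Request:
jog_arm:
  targets:
    - [0,-0.004,0,0,0,0.008]
    - [0,-0.008,0,0,0,0.016]
    - [0,-0.008,0,0,0,0.016]

```text
t: 25.02
tcp_pos: [561.3, -129.8, 101.0]
orientation: [[0.721, 0.693, 0.002], [0.693, -0.721, -0.001], [0.0, 0.002, -1.0]]
ft_force: [-1.0, -1.4, 5.8]
gripper_width: 13.7
gripper_force: 8.0
```

```bash
python3 -c "
from h import *
for i in range(3): pw();camera('top')"
```

```text
t 25.02 hand 0.098 fx -1.7 fy 0.4 fz 5.8 mz 0.01 [ 561.3 -129.8  101. ] pinang -2.350
t 25.07 hand 0.098 fx -2.0 fy -0.5 fz 5.8 mz -0.01 [ 561.3 -129.8  101.1] pinang -2.349
t 25.12 hand 0.098 fx -2.4 fy 0.1 fz 5.2 mz 0.02 [ 561.3 -129.8  101.1] pinang -2.349
```

Request:
jog_arm:
  targets:
    - [0,-0.004,0,0,0,0.008]
    - [0,-0.008,0,0,0,0.016]
    - [0,-0.008,0,0,0,0.016]

```text
t: 25.55
tcp_pos: [560.2, -128.7, 101.1]
orientation: [[0.738, 0.675, 0.002], [0.675, -0.738, -0.002], [0.001, 0.003, -1.0]]
ft_force: [-1.1, -1.6, 6.4]
gripper_width: 13.9
gripper_force: 8.0
```

```bash
python3 -c "
from h import *
for i in range(3): pw();camera('top')"
```

```text
t 25.55 hand 0.073 fx -1.9 fy 0.5 fz 6.4 mz -0.03 [ 560.2 -128.7  101.1] pinang -2.376
t 25.60 hand 0.073 fx -1.7 fy 0.2 fz 5.1 mz 0.04 [ 560.2 -128.7  101.1] pinang -2.375
t 25.65 hand 0.073 fx -2.0 fy 0.1 fz 5.9 mz -0.01 [ 560.2 -128.7  101.1] pinang -2.375
```

Request:
jog_arm:
  targets:
    - [0,-0.004,0,0,0,0.008]
    - [0,-0.008,0,0,0,0.016]
    - [0,-0.008,0,0,0,0.016]

```text
t: 26.08
tcp_pos: [559.1, -127.5, 101.0]
orientation: [[0.755, 0.656, 0.002], [0.656, -0.755, -0.002], [0.001, 0.002, -1.0]]
ft_force: [-1.4, -1.6, 6.0]
gripper_width: 13.9
gripper_force: 8.0
```

```bash
python3 -c "
from h import *
for i in range(3): pw();camera('top')"
```

```text
t 26.07 hand 0.048 fx -2.1 fy 0.3 fz 6.0 mz -0.04 [ 559.1 -127.5  101. ] pinang -2.401
t 26.12 hand 0.048 fx -2.1 fy 0.6 fz 5.0 mz 0.04 [ 559.1 -127.5  101.1] pinang -2.401
t 26.18 hand 0.048 fx -2.2 fy 0.5 fz 6.1 mz -0.02 [ 559.1 -127.5  101.1] pinang -2.401
```

Request:
jog_arm:
  targets:
    - [0,-0.004,0,0,0,0.008]
    - [0,-0.008,0,0,0,0.016]
    - [0,-0.008,0,0,0,0.016]

```text
t: 26.6
tcp_pos: [558.0, -126.3, 101.1]
orientation: [[0.771, 0.637, 0.002], [0.637, -0.771, -0.002], [0.001, 0.002, -1.0]]
ft_force: [-0.9, -2.1, 5.0]
gripper_width: 14.2
gripper_force: 8.0
```

```bash
python3 -c "
from h import *
for i in range(3): pw();camera('top')"
```

```text
t 26.60 hand 0.023 fx -2.0 fy 1.1 fz 5.0 mz -0.03 [ 558.  -126.3  101.1] pinang -2.427
t 26.65 hand 0.023 fx -1.4 fy 1.6 fz 5.9 mz -0.05 [ 558.  -126.3  101.1] pinang -2.428
t 26.70 hand 0.023 fx -1.8 fy 1.3 fz 5.4 mz -0.02 [ 558.  -126.3  101.1] pinang -2.427
```

Request:
jog_arm:
  targets:
    - [0,-0.003,0,0,0,0.006]
    - [0,-0.006,0,0,0,0.012]
    - [0,-0.006,0,0,0,0.012]

```text
t: 27.12
tcp_pos: [557.3, -125.4, 101.1]
orientation: [[0.783, 0.622, 0.002], [0.622, -0.783, -0.002], [0.001, 0.003, -1.0]]
ft_force: [-1.1, -1.8, 5.1]
gripper_width: 13.9
gripper_force: 8.0
```

```bash
python3 -c "
from h import *
for i in range(3): pw();camera('top')"
```

```text
t 27.12 hand 0.004 fx -2.0 fy 0.8 fz 5.1 mz -0.03 [ 557.3 -125.4  101.1] pinang -2.446
t 27.18 hand 0.004 fx -2.6 fy 1.6 fz 6.1 mz -0.07 [ 557.3 -125.4  101.1] pinang -2.447
t 27.23 hand 0.004 fx -1.2 fy 1.2 fz 6.2 mz 0.03 [ 557.3 -125.4  101.1] pinang -2.446
```

Request:
jog_arm:
  targets:
    - [0,-0.003,0,0,0,0.006]
    - [0,-0.006,0,0,0,0.012]
    - [0,-0.006,0,0,0,0.012]

```text
t: 27.65
tcp_pos: [556.5, -124.5, 101.1]
orientation: [[0.795, 0.607, 0.002], [0.607, -0.795, -0.002], [0.001, 0.003, -1.0]]
ft_force: [-0.6, -1.5, 5.7]
gripper_width: 13.6
gripper_force: 8.0
```

```bash
python3 -c "
from h import *
for i in range(3): pw();camera('top')"
```

```text
t 27.65 hand -0.015 fx -1.4 fy 0.8 fz 5.7 mz -0.04 [ 556.5 -124.5  101.1] pinang -2.466
t 27.70 hand -0.015 fx -1.7 fy 0.5 fz 5.5 mz -0.04 [ 556.5 -124.4  101. ] pinang -2.466
t 27.75 hand -0.015 fx -1.0 fy 1.2 fz 5.2 mz -0.06 [ 556.5 -124.5  101.1] pinang -2.466
```

Request:
jog_arm:
  targets:
    - [0,-0.003,0,0,0,0.006]
    - [0,-0.006,0,0,0,0.012]
    - [0,-0.006,0,0,0,0.012]

```text
t: 28.18
tcp_pos: [556.3, -124.1, 101.1]
orientation: [[0.806, 0.592, 0.003], [0.592, -0.806, -0.003], [0.001, 0.004, -1.0]]
ft_force: [2.7, -5.0, 5.2]
gripper_width: 14.0
gripper_force: 8.0
```

```bash
python3 - <<'E'
from h import *
for i in range(3): pw();camera('top')
p,T=wrist('pics/f.png')
E
```

```text
t 28.18 hand -0.034 fx -0.8 fy 5.6 fz 5.2 mz 0.04 [ 556.3 -124.1  101.1] pinang -2.473
t 28.23 hand -0.034 fx -1.1 fy 5.7 fz 4.8 mz 0.03 [ 556.3 -124.1  101. ] pinang -2.473
t 28.27 hand -0.034 fx -2.2 fy 5.2 fz 6.1 mz 0.02 [ 556.3 -124.1  101. ] pinang -2.473
t 28.325 tcp [ 556.3 -124.1  101.1] cam [621. -77. 263.]
wheel_axis [([518.1, -30.1, 87.3], 0.95)]
knob_grip []
pawl_pin [([556.4, -122.9, 114.6], 0.72)]
pawl_pivot [([600.8, -87.2, 85.5], 0.83)]
```

View pics/f.png

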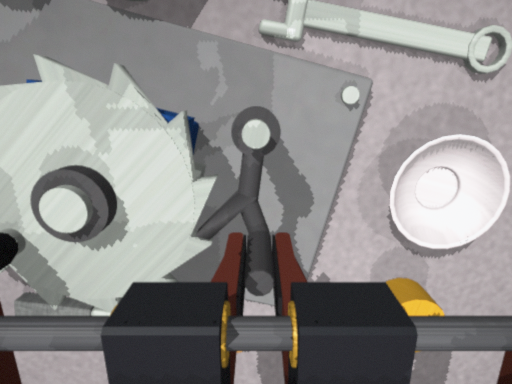

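Request:
jog_arm:
  targets:
    - [0,0.002,0,0,0,0]
    - [0,0.002,0,0,0,0]

```text
t: 28.82
tcp_pos: [556.3, -124.1, 101.0]
orientation: [[0.806, 0.592, 0.003], [0.592, -0.806, -0.002], [0.001, 0.003, -1.0]]
ft_force: [0.6, -4.2, 5.8]
gripper_width: 13.7
gripper_force: 8.0
```

Request:
jog_arm:
  targets:
    - [0,0,0,0,0,0]
    - [0,0,0,0,0,0]
    - [0,0,0,0,0,0]
    - [0,0,-0.1,0,0,0]
    - [0,0,-0.3,0,0,0]
    - [0,0,-0.5,0,0,0]
    - [0,0,-0.5,0,0,0]
  jaw: -0.2

```text
t: 29.7
tcp_pos: [557.2, -123.5, 205.8]
orientation: [[0.806, 0.592, 0.009], [0.593, -0.806, -0.002], [0.006, 0.007, -1.0]]
ft_force: [0.2, -0.9, -0.1]
gripper_width: 35.1
gripper_force: 0.0
```

```bash
python3 - <<'E'
from h import *
p,T=wrist('pics/g.png')
E
```

```text
t 29.7 tcp [ 557.2 -123.5  205.8] cam [621. -76. 368.]
wheel_axis [([517.7, -30.7, 87.9], 0.63)]
knob_grip [([469.6, -13.9, 116.7], 0.9)]
pawl_pin [([556.4, -128.3, 116.4], 0.77)]
pawl_pivot [([602.6, -87.2, 86.5], 0.81)]
```

View pics/g.png

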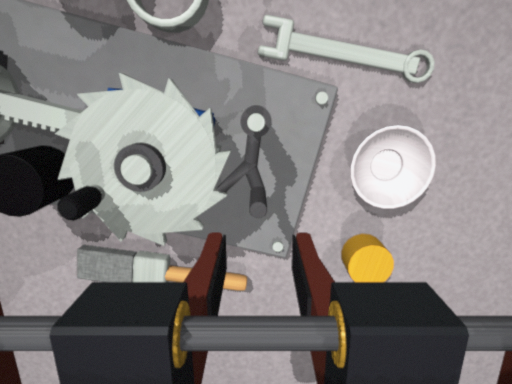

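The pawl's nose, at (222,188), lies in the teeth. The knob at (80,203) is still where I left it, and the gripper is clear of everything.

```bash
python3 -c "
from cell import job_done
print(job_done())"
```

```text
the job is handed in; nothing more can be done
None
```

I swung the pawl clear, turned the wheel back until the ram's foot bore on the core at about 18 N as judged from the knob force, swung the pawl back in against the teeth with about 6 N, let go and handed the job in; no verdict was returned.

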